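Mesh the crank lid with the coffee mill's drive and wind it

TASK

The coffee mill's crank lid lies on the table beside the mill. Set the lid on the mill, turn it until its teeth mesh with those of the drive shaft and press it fully home, flat on the hopper rim, without forcing it. Then, with the lid staying down, wind the crank a quarter turn clockwise (seen from above) to check that it drives the burr; let go, and leave the ashtray, the glass dish and the bell where they are.

Things in the scene. Friction and masses are not known exactly. Their poses are not given: they have to be found in the camera images.
- hub (a point): Centre of the crank lid's ribbed steel boss, on its axis, 35 mm above the lid's flat underside; x along the crank arm to the knob, z up. The round boss, 32 mm across, rises from the lid to 47 mm above the underside and can be gripped from any side, above the arm. When the lid is fully home this point is 35 mm above shaft.
- crank: The loose crank lid, 230 g, starting flat on the table, boss up, at any yaw: brass disc 92 mm across, 5 mm thick, the boss in its middle, and a steel arm 16 mm wide (top 11 mm above the underside) along x to the knob. Origin: centre of the flat underside.
- knob (a point): Middle of the crank lid's upright wooden knob, 26 mm across, 95 mm from the boss's axis along the arm, 32 mm above the lid's underside; the knob's top is 50 mm above the underside.
- teeth (a point): Centre of the boss's opening in the lid's underside; x along the arm. Inside the boss (26 mm across, 23 mm deep) six inner teeth, 10 mm tall, start level with the underside and leave a round opening of 17 mm. One tooth gap lies exactly under the arm (along x), the others every 60 degrees from it.
- shaft (a point): Point on the vertical axis of the mill's drive shaft, level with the hopper rim, 150 mm above the table; it turns with the shaft, x points through one of the six shaft teeth (one every 60 degrees). They stand from the rim to 10 mm above it, tops flat, 24 mm across over the teeth, core 14 mm, each 3.5 mm wide.
- pilot (a point): Top of the drive shaft, 21 mm above the hopper rim: above the teeth a plain pilot, 14 mm across, narrows to 5 mm here and guides the boss. Teeth mesh when the crank arm points along any one of the shaft's teeth, within about 0.12 rad; otherwise the lid rests on the tooth tops, 10 mm above the rim.
- drive (a joint): Turn of the drive shaft about the vertical, rad, growing clockwise seen from above; it starts between -0.2 and 0.2 and turns either way, through more than a full turn, against the steady friction of the burr, 0.1 N m. Meshed teeth have about 0.3 rad of play in all.
- mill: Hand coffee mill, held to the table by its suction foot: black foot 132 mm across with a red lever, glass jar, knurled ring, and on top an open brass hopper, 88 mm across outside, wall 4 mm, whose flat rim is 150 mm above the table. Origin: centre of the underside, on the shaft's axis.
- ashtray: White ceramic ashtray, 108 mm across, 32 mm tall; origin at the centre of its underside. To be left alone.
- dish: Blue glass dish with a brass twist cap, 84 mm across, 54 mm tall; origin at the centre of its underside. To be left alone.
- bell: Steel table bell on a wooden base, 68 mm across, 45 mm tall; origin at the centre of its underside. To be left alone.
Mind the look-alikes: they are no part of the job. What is shaped like the crank but orange or purple is not meant. What is shaped like the mill but orange is not meant.

How it is judged:
By the outcome, as a careful person would: the job done as asked, in the order asked, and still so for the second after the job is handed in, with the robot touching nothing.
It also fails if it takes over 51 s, if anything falls off the work surface, if the arm or the gripper's body presses on something with over 40 N, if the wrist force passes 120 N, or if a joint passes its speed limit or range.

ROBOT

A 6-joint arm with a two-finger parallel gripper is mounted at the origin on the work surface. World frame = base frame: x ahead of the robot, y to its left, z up, the work surface at z = 0. Lengths are in mm, angles in rad, forces in N, time in s.
With the tool pointing down it reaches from about 400 to 925 mm from the base axis. Payload 12.5 kg.
Tool frame: the origin (TCP) lies where the fingers leave the gripper's body, on its centre line; the fingertips stand 78 mm ahead of it and the grasp point (between the pads) lies 59 mm ahead of it (env.nose_length is the distance from the TCP to the fingertips, in mm); z points along the fingers, y is the line along which they close (so a half turn about z gives the same grasp; the last joint's range is limited). The gripper opens to 95 mm and grips with 3 to 60 N. Pads are 20 mm wide; open, the fingers measure 119 mm over their backs; the gripper's body (75 mm by 180 mm) begins 59 mm behind the grasp point.
Start: joints at [-1.32, 0.491, 1.559, -0, 1.092, -0.106], TCP at [218.32, -585.64, 292.261] pointing down, gripper open.
Joint ranges: [-3.1, 3.1], [-0.84, 2.19], [0.05, 2.79], [-1.13, 4.28], [0.06, 2.93], [-2.69, 2.69]. Speed limits (rad/s): [2.22, 2.22, 2.79, 3.14, 3.14, 3.14].

INTERFACE

Orientations are given as [roll, pitch, yaw] about the fixed x, y, z axes, in that order (R = Rz(yaw) Ry(pitch) Rx(roll)).
In Python, from cell import env gives the robot as it stands. The module is installed in compiled form; this text tells all that it offers.
- The arm moves only by the tool send_rows, never from a script. Its argument "series" is text: rows parted by semicolons, each of 6 numbers parted by spaces: the shift along the tool's x, y, z as a fraction of full scale, then the turn, a rotation vector about the tool's x, y, z as a fraction of full scale. A call has 1 to 5 rows; each row shifts and turns the commanded pose from where the row before left it, along the tool's axes as they then stand; what a row does not reach is not made up. Full scale, the value 1, is 60 mm for a shift and 10 degrees for a turn. A row lasts 1/8 s, in which the tool goes at most 62.5 mm and 10.7 degrees, less where a joint would pass 70% of its speed; a pose out of reach is approached as far as the arm can. A call with a number of a shift or a turn outside -1 to 1 is refused whole. A call with a gripper value outside its range is refused whole. "fingers" is the opening, from 0 (shut) to 1 (fully open), set as the call begins (left out, the last holds). The fingers move at their own pace and stop on an object; the grip force is fixed at half the most. Time passes only in rows, so rows that do not move let the fingers close. It gives the time, the measured TCP pose, the force, the opening and the grip force at its end, in the units of the state.
- env.state(): the state, without advancing time (a new reading comes with each control period).
- env.read_camera(name): name is "side" or "top" or "wrist"; returns a dict with "color" (400x640x3 uint8, red, green, blue), "z_map" (400x640 float32, mm along the optical axis (not along the pixel's ray), 0 where there is no reading), "fovy" (degrees; the focal length in pixels is half the picture's height over the tangent of half this angle, whatever the lens; pixels are square), "cx", "cy" (the principal point, pixels), "R" (3x3) and "t" (3): a world point X has camera coordinates R X + t. Camera axes: x right, y down, z forward; pixel columns grow to the right and rows downward; lengths in mm; the calibration is good to about 2 mm. The wrist camera is an equidistant fisheye: a pixel r from the principal point sees the ray r / f radians off the axis. A picture is of the moment at which its call begins.
- env.job_done(): hands the job in; it is judged then, once.
The state is a dict: "t": time; "joints": joint angles; "qvel": joint speeds; "tau": joint torques, N m; "eef_pos": TCP position; "tcp_rot": TCP orientation; "ft_force": force on the tool from outside, world axes, zero at the start; "moment": the same for the moment, N m; "opening": opening from 0.0 (shut) to 1.0 (fully open); "grip_force": force on a finger pad.
Only numpy, scipy, OpenCV 4.12 (cv2) and the standard library are available. Lean on these libraries where they do the work, as an engineer would, in place of code of your own. Each camera call takes 0.05 s, during which the arm holds its last target. There are 200 camera calls.

## Working session

There is one attempt and no reset: what is moved stays moved. The work goes in short steps, Python scripts to look and compute and a tool call to move; the robot and the scene stay as the last step left them, time stands still between calls to the robot, and variables do not carry over. Pictures are saved under pics/ and viewed, at most 10 in all, crops included, and the job is handed in when it is done.

Besides the shell and the picture viewer there is one more tool, called after "Request:" as name(argument=value, ...), one argument or row to a line, values as JSON. send_rows: Moves the arm, as the interface text tells. Shift numbers are shares of 60 mm and turn numbers shares of 10 degrees, none past 1 either way. Its arguments: {"type":"object","properties":{"series":{"type":"string"},"fingers":{"type":"number"}},"required":["series"]}

```bash
mkdir -p pics
cat > h.py <<'E'
import numpy as np, cv2
from cell import env
def snap(name,fn):
    d=env.read_camera(name); cv2.imwrite('pics/%s.png'%fn,d['color'][:,:,::-1]); np.savez('pics/%s.npz'%fn,**{k:d[k] for k in d}); return d
def load(fn): return np.load('pics/%s.npz'%fn)
def ray(d,u,v,fish=False):
    f=200/np.tan(np.radians(float(d['fovy']))/2); x=(u-d['cx'])/f; y=(v-d['cy'])/f
    if fish:
        r=np.hypot(x,y); s=np.sin(r)/max(r,1e-9); c=np.array([x*s,y*s,np.cos(r)])
    else: c=np.array([x,y,1.])
    return -d['R'].T@d['t'], d['R'].T@c
def atz(d,u,v,z,fish=False):
    o,r=ray(d,u,v,fish); return o+r*(z-o[2])/r[2]
def pz(d,u,v,fish=False):
    o,r=ray(d,u,v,fish); c=d['R']@r; return o+r*float(d['z_map'][int(v),int(u)])/c[2]
E
python3 - <<'E'
from h import *
a=snap('top','top0');b=snap('side','side0')
im=np.vstack([a['color'],b['color']])[:,:,::-1]
cv2.imwrite('pics/both.png',cv2.resize(im,(480,600)))
for d in(a,b):print(d['fovy'],-d['R'].T@d['t'],d['R'].round(3).tolist())
print(env.state())
E
```

```text
45.594880625607416 [ 407.55912089   -2.79217131 1257.48575799] [[-0.016, -1.0, -0.007], [-0.996, 0.016, -0.091], [0.091, 0.005, -0.996]]
49.673953495797676 [346.2009234  830.17267666 803.88954243] [[-0.979, -0.203, 0.0], [-0.125, 0.602, -0.789], [0.16, -0.773, -0.614]]
{'t': 0.1, 'joints': array([-1.31960137e+00,  4.91456090e-01,  1.55937262e+00,  6.88389080e-06,
        1.09171641e+00, -1.05621189e-01]), 'qvel': array([-5.78757554e-04, -1.57277249e-03, -2.62538141e-03, -3.45291535e-05,
       -1.02708767e-03,  1.05458060e-04]), 'tau': array([ 2.73217105e-03, -6.13621259e+01, -2.58605289e+01,  6.93262601e-02,
        4.69834835e-02, -6.83940652e-05]), 'eef_pos': array([ 218.28333034, -585.49495556,  291.75245929]), 'tcp_rot': array([-3.14064614e+00, -1.06485257e-04,  3.56812923e-01]), 'ft_force': array([-0.13717791,  0.65659641, -1.17068085]), 'moment': array([ 0.02610359, -0.01529895, -0.0326879 ]), 'grip_force': 0.0, 'opening': 0.997723183744989}
```

View pics/top0.png

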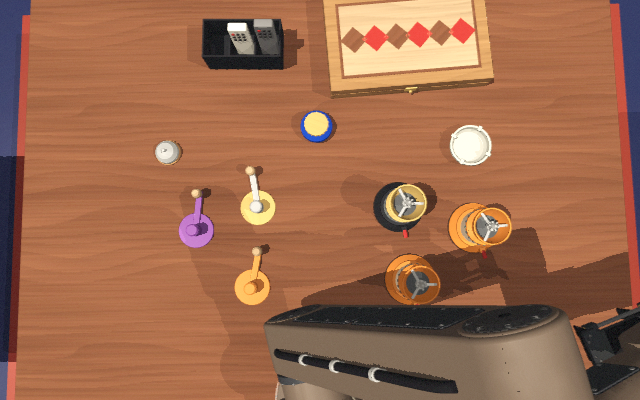

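View pics/side0.png

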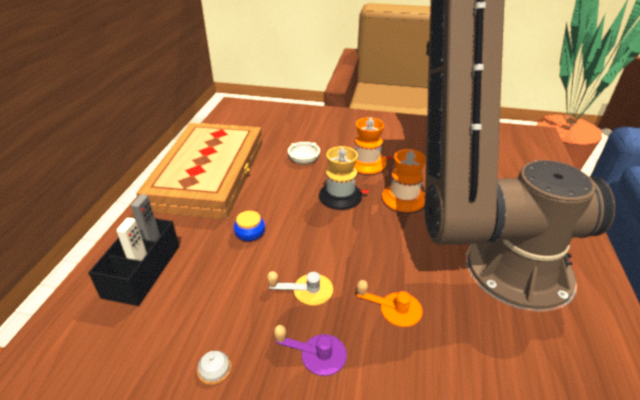

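Top view: the brass crank boss is at about (257,206), its knob at (250,171) and the black-footed mill's shaft at (408,203). Side view: boss (313,278), knob (272,277), shaft (342,153). Next I'll enlarge the crops.

Run:
```python
from h import *
a=load('top0');b=load('side0')
def crop(d,u,v,w=80,h=60):
    return cv2.resize(d['color'][v:v+h,u:u+w,::-1],(400,300),interpolation=cv2.INTER_CUBIC)
cv2.imwrite('pics/c1.png',np.vstack([np.hstack([crop(a,220,162),crop(a,370,172)]),np.hstack([crop(b,260,250),crop(b,305,140)])]))
for d,u,v in((a,257,206),(a,265,216),(a,250,171),(b,313,276),(b,320,292),(b,272,277)): print(pz(d,u,v).round(1))
```

```text
[491.5 166.4  47.3]
[467.6 151.1   6.9]
[581.9 184.1  46.8]
[489.8 170.6  46.8]
[471.5 178.4   4. ]
[580.9 194.7  49. ]
```

View pics/c1.png

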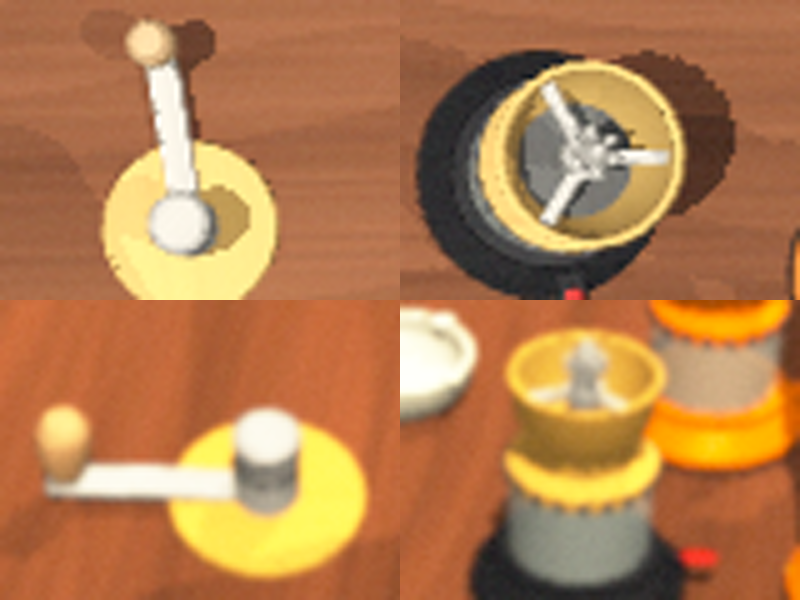

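Crops: boss top centre is at top (256.2,205.8) / side (313.4,277); knob top at top (250,170.4) / side (272.6,272.5); pilot tip at top (408,202) / side (342.2,148.8); rim ellipse centre at top about (406.4,203).

```bash
cat >> h.py <<'E'
def tri(*rays):
    A=0;B=0
    for o,r in rays:
        r=r/np.linalg.norm(r);P=np.eye(3)-np.outer(r,r);A=A+P;B=B+P@o
    return np.linalg.solve(A,B)
E
python3 - <<'E'
from h import *
a=load('top0');b=load('side0')
print('boss',tri(ray(a,256.2,205.8),ray(b,313.4,277)))
k=tri(ray(a,250,170.4),ray(b,272.6,272.5));print('knob',k)
print('pilot',tri(ray(a,408,202),ray(b,342.2,148.8)))
for n,(u,v) in dict(ash=(470,145),dish=(317,125),or1=(488,227),or2=(415,285),bell=(167,152)).items(): print(n,pz(a,u,v).round())
s=env.state();print(s['eef_pos'],s['tcp_rot'])
E
```

```text
boss [490.82377738 169.01153934  41.66674306]
knob [582.70233411 183.36032932  51.56161654]
pilot [ 485.47865651 -196.97174413  169.00240149]
ash [ 647. -395.    8.]
dish [699.  10.  48.]
or1 [ 427. -386.  144.]
or2 [ 295. -213.  136.]
bell [637. 401.  38.]
[ 218.28333034 -585.49495556  291.75245929] [-3.14064614e+00 -1.06485257e-04  3.56812923e-01]
```

```bash
cat >> h.py <<'E'
from scipy.spatial.transform import Rotation as Ro
def plan(p,yaw,n=None,start=None):
    s=env.state(); p0,y0=start or (s['eef_pos'],s['tcp_rot'][2])
    dp=np.array(p)-p0; dy=yaw-y0
    n=n or int(np.ceil(max(np.linalg.norm(dp)/57,abs(np.degrees(dy))/9.8)))
    out=[]
    for i in range(n):
        y=y0+dy*i/n; R=Ro.from_euler('xyz',[np.pi,0,y]).as_matrix()
        v=R.T@dp/n/60; out.append('%.3f %.3f %.3f 0 0 %.3f'%(*v,-np.degrees(dy)/n/10))
    for i in range(0,n,5): print('; '.join(out[i:i+5]))
E
python3 -c "
from h import *
plan([470,-197,345],0.357)"
```

```text
0.688 -0.511 -0.099 0 0 -0.000; 0.688 -0.511 -0.099 0 0 -0.000; 0.688 -0.511 -0.099 0 0 -0.000; 0.688 -0.511 -0.099 0 0 -0.000; 0.688 -0.511 -0.099 0 0 -0.000
0.688 -0.511 -0.099 0 0 -0.000; 0.688 -0.511 -0.099 0 0 -0.000; 0.688 -0.511 -0.099 0 0 -0.000; 0.688 -0.511 -0.099 0 0 -0.000
```

Request:
send_rows(
  series="0.69 -0.51 -0.1 0 0 0; 0.69 -0.51 -0.1 0 0 0; 0.69 -0.51 -0.1 0 0 0; 0.69 -0.51 -0.1 0 0 0; 0.69 -0.51 -0.1 0 0 0",
)

```text
t: 0.72
eef_pos: [359.5, -368.5, 322.3]
tcp_rot: [-3.141, 0.0, 0.357]
ft_force: [-0.2, -0.7, 0.0]
opening: 1.0
grip_force: 0.0
```

Request:
send_rows(
  series="0.69 -0.51 -0.1 0 0 0; 0.69 -0.51 -0.1 0 0 0; 0.69 -0.51 -0.1 0 0 0; 0.69 -0.51 -0.1 0 0 0; 0 0 0 0 0 0",
)

```text
t: 1.35
eef_pos: [472.4, -195.0, 346.4]
tcp_rot: [3.141, -0.0, 0.361]
ft_force: [-0.6, 0.6, 0.2]
opening: 1.001
grip_force: 0.0
```

Run:
```python
from h import *
s=env.state();print(s['t'],s['eef_pos'],s['tcp_rot'],s['joints'])
d=snap('wrist','w1');print(d['fovy'],-d['R'].T@d['t'],d['R'].round(2).tolist())
# resample a rectified top-down patch at z=160 about the mill, 1px=0.2mm
f=200/np.tan(np.radians(float(d['fovy']))/2)
def patch(cx,cy,z,w,px):
    X,Y=np.meshgrid(np.arange(-w,w,px),np.arange(-w,w,px)) # col->+x? use u=x right, v=-y
    P=np.stack([cx+X,cy-Y,np.full_like(X,z)],-1)@d['R'].T+d['t']
    r=np.hypot(P[...,0],P[...,1]);th=np.arctan2(r,P[...,2])
    return cv2.remap(d['color'],(d['cx']+f*th*P[...,0]/r).astype('f'),(d['cy']+f*th*P[...,1]/r).astype('f'),cv2.INTER_CUBIC)[:,:,::-1]
A=patch(485.5,-197,160,30,.15)
cv2.imwrite('pics/w1p.png',np.hstack([A,cv2.resize(d['color'][:,:,::-1],(400,250))[:, :] if 0 else cv2.copyMakeBorder(cv2.resize(d['color'][:,:,::-1],(400,250)),0,A.shape[0]-250,0,0,cv2.BORDER_CONSTANT)]))
```

```text
1.35 [ 472.44844742 -195.01829289  346.4122606 ] [ 3.14144197e+00 -4.14857655e-04  3.60847424e-01] [-5.20856143e-01  2.72125228e-01  1.75908953e+00  2.50512466e-04
  1.10999782e+00  6.88981440e-01]
65.70646984690485 [ 549.09257461 -166.1457231   438.60919422] [[0.35, -0.94, -0.0], [-0.9, -0.34, 0.29], [-0.27, -0.1, -0.96]]
```

View pics/w1p.png

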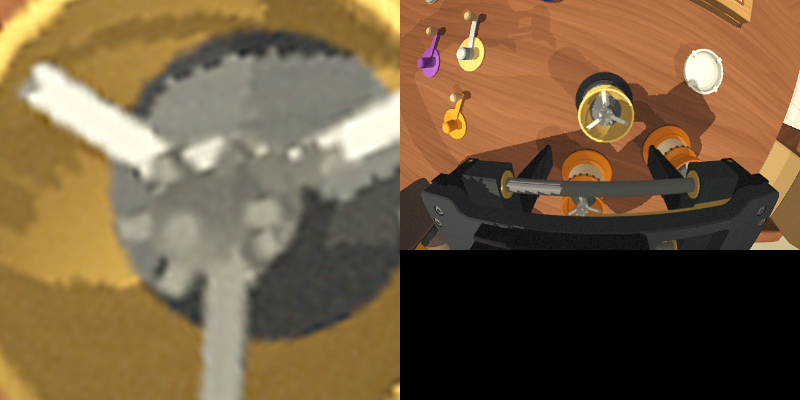

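The mill patch is too coarse to read tooth angles: the shaft is near patch (205,205), with three spokes around it. I'll bring the wrist camera directly over the shaft, lower.

```bash
python3 -c "
from h import *
plan([409,-226,222],0.36)"
```

```text
-0.384 0.032 0.689 0 0 -0.001; -0.384 0.032 0.689 0 0 -0.001; -0.384 0.032 0.689 0 0 -0.001
```

Request:
send_rows(
  series="-0.58 0.05 0.1 0 0 0; -0.57 0.05 0.4 0 0 0; 0 0 0.8 0 0 0; 0 0 0.77 0 0 0; 0 0 0 0 0 0",
)

```text
t: 2.02
eef_pos: [407.3, -227.5, 220.0]
tcp_rot: [-3.137, 0.003, 0.355]
ft_force: [0.4, -0.4, 0.1]
opening: 1.004
grip_force: 0.0
```

```bash
cat >> h.py <<'E'
def patch(d,cx,cy,z,w,px):
    f=200/np.tan(np.radians(float(d['fovy']))/2)
    X,Y=np.meshgrid(np.arange(-w,w,px),np.arange(-w,w,px))
    P=np.stack([cx+X,cy-Y,np.full_like(X,z)],-1)@d['R'].T+d['t']
    r=np.hypot(P[...,0],P[...,1]);th=np.arctan2(r,P[...,2])
    return cv2.remap(d['color'],(d['cx']+f*th*P[...,0]/r).astype('f'),(d['cy']+f*th*P[...,1]/r).astype('f'),cv2.INTER_CUBIC)[:,:,::-1].copy()
E
python3 - <<'E'
from h import *
s=env.state();print(s['t'],s['eef_pos'],s['tcp_rot'])
d=snap('wrist','w2');print(-d['R'].T@d['t'])
cv2.imwrite('pics/w2p.png',np.hstack([patch(d,485.5,-197,160,20,.1),patch(d,485.5,-197,150,60,.3)]))
E
```

```text
2.025 [ 407.27010653 -227.50817846  219.97013382] [-3.13667855  0.00332614  0.35524083]
[ 484.57006945 -199.38947696  311.87196885]
```

View pics/w2p.png

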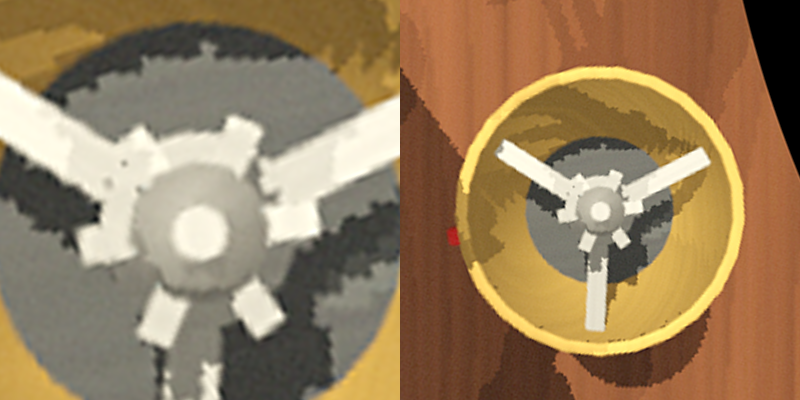

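Left patch (10 px/mm, at z=160): the tooth ends are at (135,140), (243,130), (310,222), (263,322), (155,335) and (88,248). That puts the shaft centre at (199,232), i.e. world (485.4,-200.2), with teeth at 6.3°+60k. The rim centre agrees. Next is a close look at the crank.

```bash
python3 -c "
from h import *
plan([408,-190,270],0.34,2)
plan([409,155,210],0.157,start=([408,-190,270],.34))"
```

```text
0.109 -0.296 -0.402 0 0 0.045; 0.106 -0.297 -0.402 0 0 0.045
0.276 -0.774 0.143 0 0 0.150; 0.256 -0.781 0.143 0 0 0.150; 0.235 -0.787 0.143 0 0 0.150; 0.215 -0.793 0.143 0 0 0.150; 0.194 -0.798 0.143 0 0 0.150
0.173 -0.803 0.143 0 0 0.150; 0.152 -0.807 0.143 0 0 0.150
```

Request:
send_rows(
  series="0 0 -0.9 0 0 0.05; 0.2 -0.6 0 0 0 0.05; 0.28 -0.77 0.14 0 0 0.15; 0.26 -0.78 0.14 0 0 0.15; 0.24 -0.79 0.14 0 0 0.15",
)

```text
t: 2.7
eef_pos: [409.3, -40.3, 252.8]
tcp_rot: [3.14, -0.003, 0.259]
ft_force: [0.5, 0.6, -0.3]
opening: 1.002
grip_force: 0.0
```

Request:
send_rows(
  series="0.21 -0.79 0.14 0 0 0.15; 0.19 -0.8 0.14 0 0 0.15; 0.17 -0.8 0.3 0 0 0.15; 0.15 -0.81 0.3 0 0 0.15; 0 0 0.3 0 0 0",
)

```text
t: 3.32
eef_pos: [409.7, 158.2, 181.4]
tcp_rot: [-3.141, -0.004, 0.16]
ft_force: [0.3, 0.1, 0.3]
opening: 0.999
grip_force: 0.0
```

Request:
send_rows(
  series="0 0 0 0 0 0",
)

```text
t: 3.45
eef_pos: [409.3, 155.9, 180.8]
tcp_rot: [3.141, -0.0, 0.157]
ft_force: [-0.0, -0.0, -0.3]
opening: 1.003
grip_force: 0.0
```

Run:
```python
from h import *
s=env.state();print(s['t'],s['eef_pos'],s['tcp_rot'])
d=snap('wrist','w3');print(-d['R'].T@d['t'])
cv2.imwrite('pics/w3p.png',np.hstack([patch(d,490,168,47,20,.1),patch(d,530,175,49,80,.4)]))
```

```text
3.45 [409.29815942 155.94681498 180.83026455] [ 3.14145336e+00 -3.65500794e-04  1.57140957e-01]
[490.25549121 168.65080702 273.03103268]
```

View pics/w3p.png

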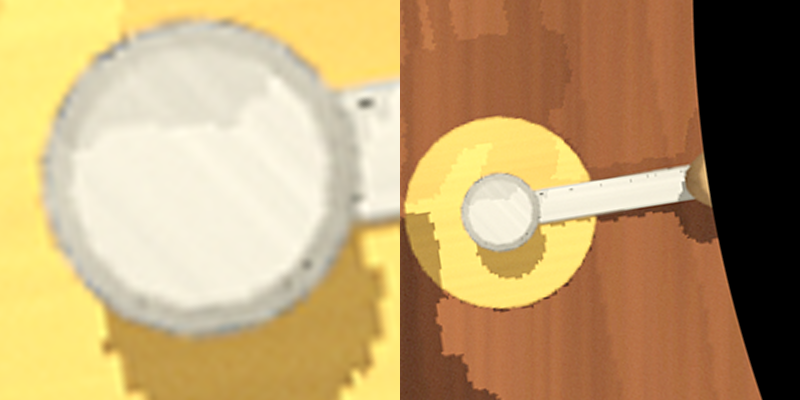

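Left patch: boss centre at (200,178), i.e. world (490,170.2). The arm runs from (541,207) to (690,184) in the right patch, a yaw of about 8.5° (0.15). Now the grasp.

```bash
python3 -c "
from h import *
plan([490,170,160],0.15)
plan([490,170,94],0.15,start=([490,170,160],.15))"
```

```text
0.681 -0.015 0.177 0 0 0.018; 0.681 -0.017 0.177 0 0 0.018
-0.000 -0.000 0.550 0 0 -0.000; -0.000 -0.000 0.550 0 0 -0.000
```

Request:
send_rows(
  series="0.68 -0.015 0.17 0 0 0.02; 0.68 -0.015 0.17 0 0 0.02; 0 0 0.4 0 0 0; 0 0 0.4 0 0 0; 0 0 0.3 0 0 0",
)

```text
t: 4.12
eef_pos: [490.3, 169.1, 94.5]
tcp_rot: [3.142, -0.002, 0.147]
ft_force: [1.6, -0.9, -0.2]
opening: 0.998
grip_force: 0.0
```

Request:
send_rows(
  series="0 0 0 0 0 0; 0 0 0 0 0 0; 0 0 0 0 0 0; 0 0 0 0 0 0; 0 0 0 0 0 0",
  fingers=0.2,
)

```text
t: 4.75
eef_pos: [489.4, 170.0, 93.9]
tcp_rot: [3.142, -0.0, 0.149]
ft_force: [-0.1, 0.9, 0.8]
opening: 0.531
grip_force: 0.0
```

Request:
send_rows(
  series="0 0 0 0 0 0; 0 0 0 0 0 0; 0 0 0 0 0 0; 0 0 0 0 0 0; 0 0 0 0 0 0",
  fingers=0,
)

```text
t: 5.38
eef_pos: [489.3, 170.0, 93.6]
tcp_rot: [3.142, 0.0, 0.149]
ft_force: [0.1, 0.8, 0.1]
opening: 0.331
grip_force: 30.0
```

Request:
send_rows(
  series="0 0 -0.3 0 0 0; 0 0 -0.8 0 0 0; 0 0 -0.9 0 0 0; 0 0 -0.9 0 0 0; 0 0 -0.2 0 0 0",
)

```text
t: 6.0
eef_pos: [489.7, 170.1, 282.6]
tcp_rot: [-3.141, -0.005, 0.149]
ft_force: [1.5, -0.7, -2.8]
opening: 0.331
grip_force: 30.0
```

```bash
python3 -c "
from h import *
s=env.state();print(s['t'],s['eef_pos'],s['tcp_rot'],s['opening'],s['grip_force'],s['ft_force'],s['moment'])
plan([485.4,-199.5,280],1.157)
d=snap('wrist','w4');b=snap('side','side4')
p=s['eef_pos'];zb=p[2]-59-35
A=patch(d,p[0]+40,p[1]+6,zb+11,60,.3)
cv2.imwrite('pics/w4p.png',np.hstack([A,cv2.resize(b['color'][100:350,180:430,::-1],(400,400))]))"
```

```text
6.0 [489.74338133 170.09179132 282.56160444] [-3.14141619 -0.0050064   0.14912526] 0.33093834101949243 29.99968707561493 [ 1.54008269 -0.71230823 -2.76857139] [0.01613259 0.04345853 0.00405244]
-0.141 0.869 0.006 0 0 -0.825; -0.264 0.839 0.006 0 0 -0.825; -0.382 0.793 0.006 0 0 -0.825; -0.492 0.730 0.006 0 0 -0.825; -0.591 0.652 0.006 0 0 -0.825
-0.679 0.560 0.006 0 0 -0.825; -0.752 0.457 0.006 0 0 -0.825
```

View pics/w4p.png

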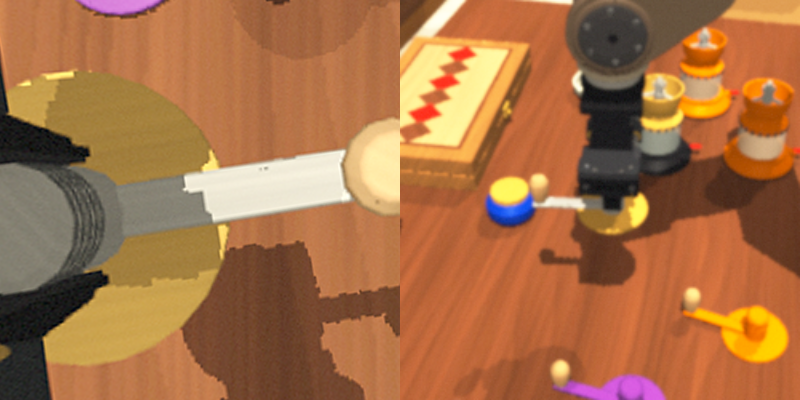

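The wrist patch shows the lid held level. The arm runs from (120,209) to (345,174), about 8.8°, in line with the tool. Now carrying it to the mill.

Request:
send_rows(
  series="-0.14 0.87 0 0 0 -0.825; -0.26 0.84 0 0 0 -0.825; -0.38 0.79 0 0 0 -0.825; -0.49 0.73 0 0 0 -0.825; -0.59 0.65 0 0 0 -0.825",
)

```text
t: 6.72
eef_pos: [485.9, -95.2, 277.4]
tcp_rot: [-3.138, 0.001, 0.874]
ft_force: [-0.3, -0.8, -0.9]
opening: 0.333
grip_force: 30.0
```

Request:
send_rows(
  series="-0.68 0.56 0 0 0 -0.825; -0.75 0.45 0 0 0 -0.825; 0 0 0 0 0 0; 0 0 0 0 0 0",
)

```text
t: 7.22
eef_pos: [484.6, -198.6, 277.9]
tcp_rot: [-3.138, -0.0, 1.155]
ft_force: [-0.7, 0.5, -1.4]
opening: 0.327
grip_force: 30.0
```

```bash
python3 -c "
from h import *
s=env.state();print(s['t'],s['eef_pos'],s['tcp_rot'],s['grip_force'],s['ft_force'],s['moment'])
plan([485.4,-199.5,266],1.157,1)
b=snap('side','side5');a=snap('top','top5')
cr=lambda d,u,v:cv2.resize(d['color'][v:v+120,u:u+120,::-1],(400,400),interpolation=cv2.INTER_CUBIC)
cv2.imwrite('pics/s5.png',np.hstack([cr(b,285,80),cr(a,345,140)]))"
```

```text
7.225 [ 484.56301675 -198.62262835  277.8538886 ] [-3.13835943e+00 -4.41865500e-04  1.15505169e+00] 29.999634325504303 [-0.71160584  0.53397361 -1.43703442] [-0.078119   -0.07578884 -0.02315045]
-0.008 0.019 0.198 0 0 -0.011
```

View pics/s5.png

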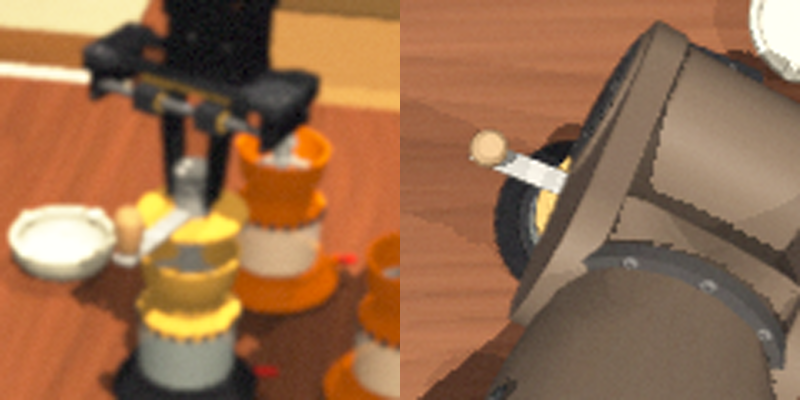

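The side view shows the lid over the hopper, boss at (190,185) in line with it. I'll lower it in small steps and watch the force.

Request:
send_rows(
  series="-0.01 0.02 0.15 0 0 -0.01; 0 0 0.1 0 0 0; 0 0 0 0 0 0",
)

```text
t: 7.7
eef_pos: [485.8, -199.6, 264.0]
tcp_rot: [-3.14, -0.0, 1.159]
ft_force: [0.4, -0.0, -1.9]
opening: 0.333
grip_force: 30.0
```

Request:
send_rows(
  series="0 0 0.06 0 0 0; 0 0 0.05 0 0 0; 0 0 0 0 0 0",
)

```text
t: 8.07
eef_pos: [485.8, -200.0, 257.9]
tcp_rot: [-3.141, 0.0, 1.159]
ft_force: [-0.3, 1.1, -1.0]
opening: 0.333
grip_force: 30.0
```

Request:
send_rows(
  series="0 0 0.05 0 0 0; 0 0 0 0 0 0",
)

```text
t: 8.32
eef_pos: [485.8, -200.0, 254.8]
tcp_rot: [-3.141, 0.0, 1.159]
ft_force: [-0.3, 0.0, -2.3]
opening: 0.332
grip_force: 30.0
```

Request:
send_rows(
  series="0 0 0.03 0 0 0; 0 0 0.03 0 0 0; 0 0 0 0 0 0",
)

```text
t: 8.7
eef_pos: [485.8, -200.0, 251.3]
tcp_rot: [-3.141, 0.0, 1.159]
ft_force: [-0.2, -1.2, -1.7]
opening: 0.331
grip_force: 30.0
```

Past the tooth tops with no resistance, so the teeth have meshed. Continuing home.

Request:
send_rows(
  series="0 0 0.04 0 0 0; 0 0 0.04 0 0 0; 0 0 0 0 0 0",
)

```text
t: 9.07
eef_pos: [485.8, -200.0, 246.4]
tcp_rot: [-3.141, 0.0, 1.159]
ft_force: [0.3, -0.3, -1.8]
opening: 0.327
grip_force: 30.0
```

Request:
send_rows(
  series="0 0 0.02 0 0 0; 0 0 0.02 0 0 0; 0 0 0 0 0 0",
)

```text
t: 9.45
eef_pos: [485.9, -200.0, 244.2]
tcp_rot: [-3.142, 0.0, 1.159]
ft_force: [-0.0, -0.0, -2.5]
opening: 0.333
grip_force: 30.0
```

Request:
send_rows(
  series="0 0 0.015 0 0 0; 0 0 0 0 0 0",
)

```text
t: 9.7
eef_pos: [485.9, -200.0, 243.6]
tcp_rot: [3.141, 0.0, 1.159]
ft_force: [-0.8, 0.1, 1.6]
opening: 0.333
grip_force: 30.0
```

Request:
send_rows(
  series="0 0 0.01 0 0 0; 0 0 0 0 0 0",
)

```text
t: 9.95
eef_pos: [485.9, -200.0, 243.5]
tcp_rot: [3.141, 0.0, 1.159]
ft_force: [-2.4, 0.3, 8.7]
opening: 0.329
grip_force: 30.0
```

Home at z=243.5, with about a 10 N light press. Winding clockwise.

Request:
send_rows(
  series="0 0 0 0 0 0.5; 0 0 0 0 0 0.6; 0 0 0 0 0 0.6; 0 0 0 0 0 0.6; 0 0 0 0 0 0.6",
)

```text
t: 10.58
eef_pos: [485.4, -200.4, 243.5]
tcp_rot: [3.141, 0.001, 0.65]
ft_force: [-7.2, -3.8, 10.4]
opening: 0.329
grip_force: 30.0
```

```bash
python3 -c "
from h import *
s=env.state();print(s['t'],s['eef_pos'],s['tcp_rot'],s['joints'],s['ft_force'],s['moment'])"
```

```text
10.575 [ 485.42320135 -200.42748774  243.52119909] [3.14083686e+00 1.28798498e-03 6.50302115e-01] [-0.51683254  0.40980857  1.85884807 -0.00193361  0.87274779  0.40490383] [-7.18026587 -3.76213768 10.42538837] [-0.48588099  1.27023753  0.39842581]
```

Request:
send_rows(
  series="0 0 -0.007 0 0 0.6; 0 0 0 0 0 0.6; 0 0 0 0 0 0.6; 0 0 0 0 0 0.6; 0 0 0 0 0 0.6",
)

```text
t: 11.2
eef_pos: [485.2, -200.2, 243.5]
tcp_rot: [3.141, 0.002, 0.126]
ft_force: [-8.4, -1.8, 7.3]
opening: 0.328
grip_force: 30.0
```

Request:
send_rows(
  series="0 0 0 0 0 0.6; 0 0 0 0 0 0.6; 0 0 0 0 0 0.6; 0 0 0 0 0 0.6; 0 0 0 0 0 0.6",
)

```text
t: 11.82
eef_pos: [485.2, -199.8, 243.5]
tcp_rot: [3.141, 0.002, -0.397]
ft_force: [-6.8, 1.7, 7.9]
opening: 0.331
grip_force: 30.0
```

Request:
send_rows(
  series="0 0 0 0 0 0.6; 0 0 0 0 0 0.2; 0 0 0 0 0 0",
)

```text
t: 12.2
eef_pos: [485.2, -199.8, 243.5]
tcp_rot: [3.141, 0.001, -0.534]
ft_force: [-7.3, 1.3, 7.5]
opening: 0.331
grip_force: 30.0
```

```bash
python3 -c "
from h import *
s=env.state();print(s['t'],s['eef_pos'],s['tcp_rot'],s['ft_force'],s['moment'])
b=snap('side','side6');d=snap('wrist','w6')
cr=lambda d,u,v:cv2.resize(d['color'][v:v+120,u:u+120,::-1],(400,400),interpolation=cv2.INTER_CUBIC)
p=s['eef_pos']
cv2.imwrite('pics/s6.png',np.hstack([cr(b,285,80),patch(d,p[0],p[1]-40,161,60,.3)]))"
```

```text
12.2 [ 485.19872623 -199.75503506  243.52518505] [ 3.14103527e+00  1.46172087e-03 -5.34098953e-01] [-7.3212162   1.30618914  7.53047096] [0.36799151 1.14602491 0.23104689]
```

View pics/s6.png

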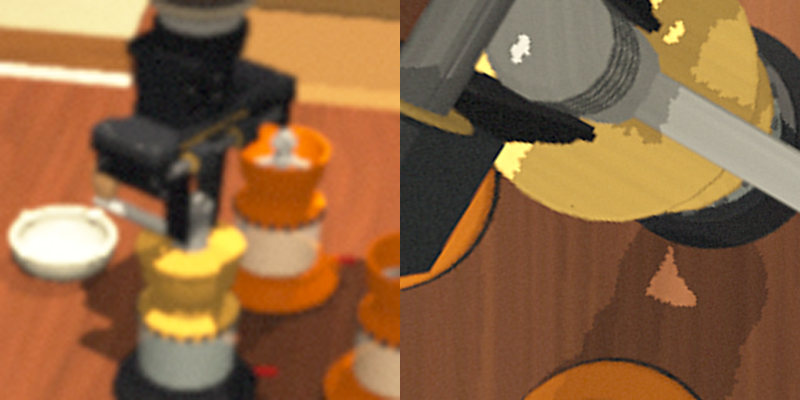

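The side view shows the lid down on the hopper. In the wrist patch the arm edge runs (670,80)→(800,155), a yaw of about -30.6°, equal to the tool yaw, so the grip hasn't slipped. The crank has wound 97°; I'll add 2° for tooth play, then release.

Request:
send_rows(
  series="0 0 0 0 0 0.2; 0 0 0 0 0 0",
)

```text
t: 12.55
eef_pos: [485.2, -199.7, 243.5]
tcp_rot: [3.141, 0.001, -0.569]
ft_force: [-6.9, 1.7, 7.6]
opening: 0.331
grip_force: 30.0
```

Request:
send_rows(
  series="0 0 0 0 0 0; 0 0 0 0 0 0; 0 0 0 0 0 0; 0 0 0 0 0 0; 0 0 0 0 0 0",
  fingers=0.8,
)

```text
t: 13.18
eef_pos: [485.9, -200.0, 243.1]
tcp_rot: [3.142, 0.0, -0.569]
ft_force: [-0.3, -0.1, 0.1]
opening: 0.779
grip_force: 0.0
```

Request:
send_rows(
  series="0 0 0 0 0 0; 0 0 0 0 0 0; 0 0 -0.1 0 0 0; 0 0 -0.3 0 0 0; 0 0 -0.5 0 0 0",
)

```text
t: 13.8
eef_pos: [485.7, -199.9, 297.5]
tcp_rot: [3.141, 0.001, -0.569]
ft_force: [-0.7, -0.1, 0.3]
opening: 0.799
grip_force: 0.0
```

Request:
send_rows(
  series="0 0 -0.8 0 0 0; 0 0 -0.8 0 0 0; -0.7 0 0 0 0 0; -0.7 0 0 0 0 0; 0 0 0 0 0 0",
)

```text
t: 14.42
eef_pos: [413.4, -153.5, 394.2]
tcp_rot: [-3.142, -0.001, -0.569]
ft_force: [1.4, -0.3, 0.2]
opening: 0.801
grip_force: 0.0
```

```bash
python3 -c "
from h import *
s=env.state();print(s['t'],s['eef_pos'],s['tcp_rot'],s['ft_force'])
b=snap('side','side7');d=snap('wrist','w7')
cr=lambda d,u,v:cv2.resize(d['color'][v:v+120,u:u+120,::-1],(400,400),interpolation=cv2.INTER_CUBIC)
print([pz(d,*q,True).round(1) for q in []])
cv2.imwrite('pics/s7.png',np.hstack([cr(b,285,80),patch(d,485+25,-200-15,155,90,.45)]))"
```

```text
14.425 [ 413.43056359 -153.50975729  394.17291818] [-3.14154930e+00 -1.27349133e-03 -5.68642492e-01] [ 1.38425847 -0.29059402  0.15728588]
[]
```

View pics/s7.png

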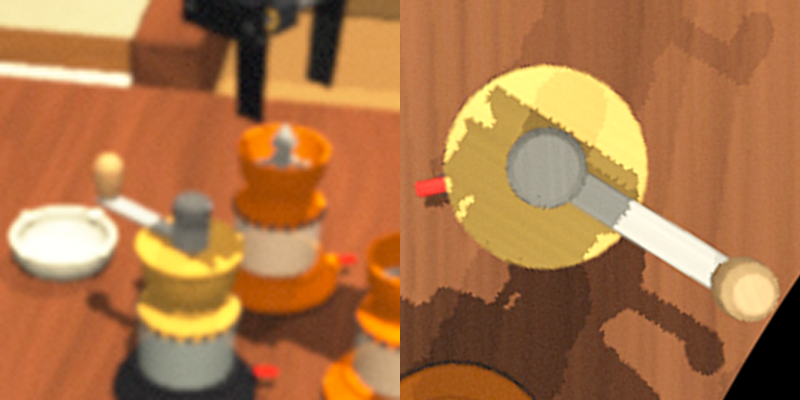

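The lid lies flat on the hopper, boss at (547,168) and knob at (747,290). The arm is near -32°, where I left it, and the gripper is clear. Handing in.

```bash
python3 -c "
from h import *
print(env.job_done())"
```

```text
the job is handed in; nothing more can be done
None
```

The crank lid is meshed and seated flat on the hopper rim. I wound it about 99° clockwise (a quarter turn plus tooth play) with the lid down and let go; the burr's own turn wasn't measured, the ashtray, dish and bell were left alone, and the job is handed in.

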